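# Park the slide box in the corner of the bench rail

## Task

Push the red slide box along the bench, without picking it up or tipping it, into the corner that the wooden rail makes with the yellow end block. It should finish with one long side flat against the rail and one short end against the yellow block. Leave everything else on the bench where it stands, and finish with the hand clear of the box.

Things in the scene. Friction and masses are not known exactly. Their poses are not given: they have to be found in the camera images.
- red_box_center (a point): centre (half-way up, 17.5 mm above the bench) of the red slide box: a closed, rigid, loose microscope-slide box with a red lid, cream lower half and white paper label, 120 mm long (its x axis), 90 mm wide (its y axis), 35 mm high (z up), plain vertical sides, 0.2 to 0.45 kg, slides freely on its flat underside. Its length starts roughly along the rail, up to about 40 degrees off; which end is which does not matter
- rail: pale wooden rail fixed to the bench, 480 mm long (its y axis), 20 mm thick (x), 28 mm high; origin at the centre of its underside. Its -x face, 10 mm from the origin, looks to the robot and is the face to push against
- yellow_block: yellow end block fixed to the bench on the robot's side of the rail at one end of it (either end): 70 mm along its x axis, which is the rail's x, 20 mm thick along y (its inner face is 10 mm from the origin), 30 mm high; origin at the centre of its underside, 45 mm in front of the rail's origin line and 230 mm along the rail from its middle. It butts against the rail
- blue_block: blue end block of the same size, fixed at the other end of the rail; not the one to use
- cream_box_center (a point): centre (17.5 mm up) of an all-cream slide box, 120 x 90 x 35 mm, standing beyond the rail; leave it
- dropper_bottle: small amber glass bottle with black cap, 42 mm across, 72 mm high, origin under its centre; leave it
- petri_dish: open glass dish, 90 mm across, 16 mm high, origin under its centre; leave it
- beaker: open glass beaker, 70 mm across, 90 mm high, origin under its centre; leave it
- specimen_jar: glass jar with green cap, 66 mm across, 90 mm high, origin under its centre; leave it
- forceps: steel forceps lying flat, 120 mm long (x axis), 6 mm high, origin under the middle; leave it
- slide_rack: wooden block with upright glass slides, 75 x 100 mm, 42 mm high, origin under its centre; leave it
Not all that is in view belongs to the job. Several things look just like the yellow_block: the one meant starts nearest to the robot's base. Leave any black look-alike of the part that bears red_box_center alone.

How it is judged (in metres and radians):
At the end, for the whole second after the job is handed in: The red box stands flat on the bench at rest, within 6 mm of the rail and within 6 mm of the yellow block, its long side parallel to the rail within 0.06 rad (3.4 degrees), nothing else moved 20 mm or more (x of red_box_center in the frame of rail between -0.061 and -0.052 m and (y of red_box_center in the frame of yellow_block between 0.067 and 0.076 m or y of red_box_center in the frame of yellow_block between -0.076 and -0.067 m) and y of red_box_center in the frame of rail between -0.2 and 0.2 m and angle between the x axis of red_box_center and the y axis of rail, either way round below 0.06 rad and height (world z) of red_box_center below 0.0215 m and angle between red_box_center's own z axis and vertical below 0.05 rad and linear speed of red_box below 0.01 m/s and distance of each of cream_box_center, dropper_bottle, petri_dish, beaker, specimen_jar, forceps, slide_rack from where it was at the start of the episode below 0.02 m); the robot touches nothing.
It fails at once if the red box is lifted off the bench (its centre 8 mm or more above where it rests) or tipped more than 0.15 rad (height (world z) of red_box_center above 0.0255 m or angle between red_box_center's own z axis and vertical above 0.15 rad).
It fails at once if another thing on the bench is moved 20 mm or more (distance of any of cream_box_center, dropper_bottle, petri_dish, beaker, specimen_jar, forceps, slide_rack from where it was at the start of the episode above 0.02 m).
It also fails if it takes over 64 s, if anything falls off the work surface, if the arm or the gripper's body presses on something with over 40 N, if the wrist force passes 120 N, or if a joint passes its speed limit or range.

## Robot

A 7-joint arm with a two-finger parallel gripper is mounted at the origin on the work surface. World frame = base frame: x ahead of the robot, y to its left, z up, the work surface at z = 0. Lengths are in mm, angles in rad, forces in N, time in s.
With the tool pointing down it reaches from about 425 to 950 mm from the base axis. Payload 4.7 kg.
Tool frame: the origin (TCP) lies midway between the tips of the shut fingers; the grasp point (between the pads) lies manip.grip_point_offset behind it (manip.grip_point_offset is the distance from the TCP to the grasp point, in mm); z points along the fingers, y is the line along which they close (so a half turn about z gives the same grasp; the last joint's range is limited). The gripper opens to 87 mm and grips with 3 to 60 N. Pads are 19 mm wide; open, the fingers measure 117 mm over their backs; the gripper's body (75 mm by 190 mm) begins 51 mm behind the grasp point.
Start: joints at [1.109, 0.469, -0.049, 1.532, 0.024, 1.141, -0.082], TCP at [283.152, -612.76, 222.573] pointing down, gripper open.
Joint ranges: [-2.59, 2.59], [-0.33, 1.99], [-1.39, 1.29], [0.1, 2.45], [-1.04, 4.18], [0.21, 1.99], [-2.66, 2.66]. Speed limits (rad/s): [2.57, 2.57, 3.14, 3.14, 3.14, 3.14, 3.14].

## Interface

Orientations are given as a unit quaternion [w, x, y, z].
In Python, from plant import readout, get_image, calibration, manip gives the robot as it stands.
- The arm moves only by the shell command python3 -m creep 'ROWS' [FORCE]. ROWS is JSON, a list of rows, each a list of 5 numbers: the closure in counts, from 0 (fully open) to 255 (shut), then the shift along the tool's x, y, z in mm, then the turn about the tool's z in rad. In form: [[gripper, tx, ty, tz, yaw], ...]. A call has 1 to 10 rows; each row shifts and turns the commanded pose from where the row before left it, along the tool's axes as they then stand; what a row does not reach is not made up. A row lasts 1/8 s, in which the tool goes at most 62.5 mm and 10.7 degrees, less where a joint would pass 70% of its speed; a pose out of reach is approached as far as the arm can. A call with a gripper value outside its range is refused whole. The fingers move at their own pace and stop on an object; FORCE is the grip in N (left out, the last holds). Time passes only in rows, so rows that do not move let the fingers close. It gives the time, the measured TCP pose, the force, the opening and the grip force at its end, in the units of the state.
- readout.observe(): the state, without advancing time (a new reading comes with each control period).
- get_image(name): name is "scene" or "top" or "wrist"; returns the picture (420x560x3 uint8, red, green, blue); there is no depth.
- calibration(name): a dict with "mtx" (3x3 intrinsics, pixels), "R" (3x3) and "t" (3): a world point X has camera coordinates R X + t. Camera axes: x right, y down, z forward; pixel columns grow to the right and rows downward; lengths in mm; the calibration is good to about 2 mm. A picture is of the moment at which its call begins: read the wrist's pose just before it. calibration takes no time and is no camera call; for the wrist camera it gives the pose at the moment of the call.
- manip.sign_off(): hands the job in; it is judged then, once.
The state is a dict: "clock": time; "joint_pos": joint angles; "dq": joint speeds; "effort": joint torques, N m; "ee_pos": TCP position; "orientation": TCP orientation; "wrist_force": force on the tool from outside, world axes, zero at the start; "wrist_torque": the same for the moment, N m; "width": opening from 0.0 (shut) to 1.0 (fully open); "gripper_force": force on a finger pad.
Only numpy, scipy, OpenCV 4.12 (cv2) and the standard library are available. Lean on these libraries where they do the work, as an engineer would, in place of code of your own. Each camera call takes 0.05 s, during which the arm holds its last target. There are 200 camera calls.

## Working session

There is one attempt and no reset: what is moved stays moved. The work goes in short steps, Python scripts to look and compute and a shell command to move; the robot and the scene stay as the last step left them, time stands still between calls to the robot, and variables do not carry over. Pictures are saved under pics/ and viewed, at most 10 in all, crops included, and the job is handed in when it is done.

```bash
mkdir -p pics; python3 - <<'E'
from plant import readout, get_image, calibration, manip
import cv2
s=readout.observe();print(s, manip.grip_point_offset)
for n in("scene","top"):
    cv2.imwrite(f"pics/{n}0.png",get_image(n)[:,:,::-1]);c=calibration(n);print(n,c)
E
```

```text
{'clock': 0.0, 'joint_pos': array([ 1.10909726,  0.46945309, -0.04858643,  1.53368596,  0.02413858,
        1.14100468, -0.08230098]), 'dq': array([ 5.38354250e-04, -6.30414632e-04, -9.21653975e-04,  2.28952916e-04,
       -1.71033704e-03, -8.81748947e-06,  5.70693736e-05]), 'effort': array([-1.78544087e-03, -5.07977986e+01, -8.13947478e-02, -2.36159474e+01,
       -6.11839676e-02,  3.78231530e-02,  2.03289378e-04]), 'ee_pos': array([ 282.84715119, -612.22047644,  221.4949411 ]), 'orientation': array([-9.45745443e-04,  9.76672194e-01,  2.14733467e-01, -2.64817922e-04]), 'wrist_force': array([ 0.38382502,  1.01337455, -0.21921854]), 'wrist_torque': array([ 0.000578  , -0.03525735, -0.02478675]), 'gripper_force': 0.0, 'width': 0.9966475511922266} 18.700000000000003
scene {'mtx': array([[446.12504225,   0.        , 280.96485566],
       [  0.        , 446.12504225, 218.03332369],
       [  0.        ,   0.        ,   1.        ]]), 'R': array([[-0.4673859 ,  0.88403655,  0.00545805],
       [ 0.62407685,  0.33430675, -0.70623444],
       [-0.62616172, -0.32667778, -0.70795701]]), 't': array([ 269.81754232, -306.25057143, 1552.68469502])}
top {'mtx': array([[481.34315838,   0.        , 272.85474837],
       [  0.        , 481.34315838, 204.3878718 ],
       [  0.        ,   0.        ,   1.        ]]), 'R': array([[ 0.02016031, -0.99979332, -0.00262323],
       [-0.97381147, -0.01904196, -0.22655822],
       [ 0.22646144,  0.00712201, -0.97399409]]), 't': array([  -9.52328693,  578.72862016, 1221.42466751])}
```

View pics/top0.png

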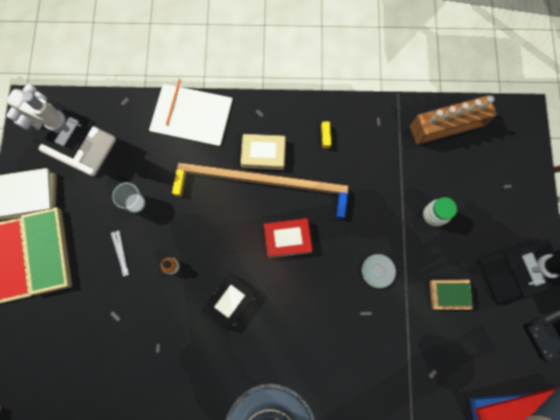

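View pics/scene0.png

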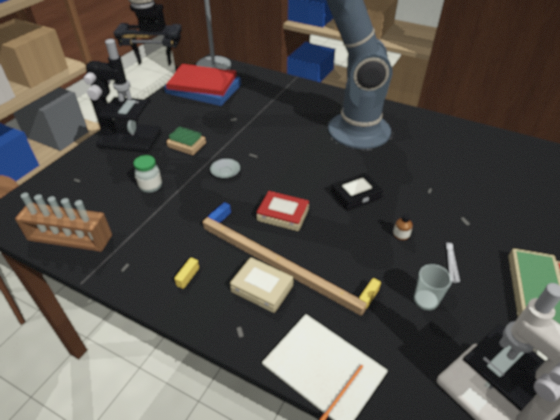

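The top view shows the red box at (288,238). The rail runs from (180,167) to (347,188), with the yellow block at (179,182) and the blue one at (342,205). The scene view shows the same things at (284,210), (207,222)-(362,307), (371,290) and (220,212).

Look-alikes:
- **Yellow block:** the rail-end one at top (179,182), or a stray at top (326,134) beyond the rail. The stray is farther from the base, so I choose (179,182).
- **Red box:** black-lidded box at (233,300), the cream box at (263,151), and red books at (10,260) and (510,405). I choose (288,238).

Next I'll measure these and make a close crop.

```bash
cat > h.py <<'E'
import numpy as np, cv2
from plant import readout, get_image, calibration, manip
def ray(c,uv,z):
    m,R,t=c["mtx"],c["R"],c["t"]; o=-R.T@t
    d=R.T@np.linalg.solve(m,[uv[0],uv[1],1.]); return o+d*(z-o[2])/d[2]
def proj(c,X):
    p=c["R"]@np.asarray(X,float)+c["t"]; p=c["mtx"]@p; return p[:2]/p[2]
def tri(cs,uvs):
    P=[c["mtx"]@np.c_[c["R"],c["t"]] for c in cs]
    X=cv2.triangulatePoints(P[0],P[1],np.array(uvs[0],float),np.array(uvs[1],float))[:,0]; return X[:3]/X[3]
def blob(img,kind,near):
    h=cv2.cvtColor(cv2.GaussianBlur(img,(3,3),0),cv2.COLOR_RGB2HSV).astype(int);H,S,V=h[...,0],h[...,1],h[...,2]
    m={"red":((H<6)|(H>174))&(S>150)&(V>70),"yel":(H>22)&(H<32)&(S>150)&(V>100),"blu":(H>105)&(H<125)&(S>150)&(V>60),
       "wood":(H>5)&(H<22)&(S>60)&(V>100),"white":(S<50)&(V>150)}[kind].astype(np.uint8)
    n,l,st,ce=cv2.connectedComponentsWithStats(m)
    i=min((i for i in range(1,n) if st[i,4]>30),key=lambda i:np.hypot(*(ce[i]-near)))
    mm=(l==i).astype(np.uint8); c=max(cv2.findContours(mm,0,2)[0],key=cv2.contourArea)
    return ce[i],st[i,4],c[:,0,:]
E
python3 - <<'E'
from h import *
I={n:cv2.imread(f"pics/{n}0.png")[:,:,::-1].copy() for n in("top","scene")};C={n:calibration(n) for n in I}
N=dict(red=((288,238),(284,210)),white=((288,238),(284,206)),yel=((179,182),(371,290)),blu=((342,205),(220,212)),wood=((262,178),(285,262)))
for k,(a,b) in N.items():
    r=[blob(I[n],k,p) for n,p in zip(I,(a,b))]
    print(k,[(x[0].round(1),x[1]) for x in r],"tri",tri(list(C.values()),[x[0] for x in r]).round(1))
    z=dict(red=35,white=35,yel=30,blu=30,wood=28)[k]
    for n,x in zip(I,r):
        rect=cv2.minAreaRect(x[2].astype(np.float32)); print("  ",n,[ray(C[n],p,z)[:2].round(1).tolist() for p in cv2.boxPoints(rect)])
for nm,uv in dict(bottle=(170,266),petri=(379,271),black=(233,300),stray=(326,134)).items(): print(nm,ray(C["top"],uv,20).round(0))
cv2.imwrite("pics/crop.png",cv2.resize(I["top"][130:330,140:410],None,fx=2.9,fy=2.9,interpolation=cv2.INTER_CUBIC))
E
```

```text
red [(array([287.9, 236.9]), np.int32(1015)), (array([281.7, 207.3]), np.int32(572))] tri [497.6 -40.1  29.3]
   top [[534.2, 29.0], [552.6, -96.0], [459.5, -107.7], [441.6, 15.3]]
   scene [[553.1, -89.1], [461.6, -122.7], [443.2, 13.4], [533.5, 39.1]]
white [(array([287.6, 236.7]), np.int32(382)), (array([282.8, 205.5]), np.int32(279))] tri [496.7 -38.5  36.2]
   top [[513.4, -3.6], [523.1, -69.8], [481.2, -75.3], [471.6, -9.6]]
   scene [[521.8, -65.9], [477.9, -81.1], [467.9, -9.2], [511.5, 4.0]]Traceback (most recent call last):
  File "<stdin>", line 5, in <module>
  File "h.py", line 16, in blob
    i=min((i for i in range(1,n) if st[i,4]>30),key=lambda i:np.hypot(*(ce[i]-near)))
ValueError: min() iterable argument is empty
```

```bash
sed -i 's/(H>22)&(H<32)&(S>150)&(V>100)/(H>22)\&(H<38)\&(S>110)\&(V>80)/; s/st\[i,4\]>30/st[i,4]>15/' h.py
python3 - <<'E'
from h import *
I={n:cv2.imread(f"pics/{n}0.png")[:,:,::-1].copy() for n in("top","scene")};C={n:calibration(n) for n in I}
cv2.imwrite("pics/crop.png",cv2.resize(I["top"][130:330,140:410],None,fx=2.9,fy=2.9,interpolation=cv2.INTER_CUBIC))
print(cv2.cvtColor(I["top"],cv2.COLOR_RGB2HSV)[176:188:4,174:184:3])
N=dict(yel=((179,182),(371,290)),blu=((342,205),(220,212)),wood=((262,178),(285,262)))
for nm,uv in dict(bottle=(170,266),petri=(379,271),black=(233,300),stray=(326,134)).items(): print(nm,ray(C["top"],uv,20).round(0))
for k,(a,b) in N.items():
    r=[blob(I[n],k,p) for n,p in zip(I,(a,b))]
    print(k,[(x[0].round(1),x[1]) for x in r],"tri",tri(list(C.values()),[x[0] for x in r]).round(1))
    z=dict(red=35,white=35,yel=30,blu=30,wood=28)[k]
    for n,x in zip(I,r):
        rect=cv2.minAreaRect(x[2].astype(np.float32)); print("  ",n,[ray(C[n],p,z)[:2].round(1).tolist() for p in cv2.boxPoints(rect)])
E
```

```text
[[[ 23 135  66]
  [ 25 198 187]
  [ 28 194 240]
  [ 26 191 156]]

 [[ 25 180 109]
  [ 26 199 215]
  [ 28 196 237]
  [ 24 182 125]]

 [[ 28 196 211]
  [ 29 195 245]
  [ 27 200 227]
  [ 24 167  96]]]
bottle [414. 276.  20.]
petri [ 411. -286.   20.]
black [327. 103.  20.]
stray [ 800. -146.   20.]
yel [(array([178.1, 182.3]), np.int32(287)), (array([370.2, 290.6]), np.int32(338))] tri [646.2 269.9  25.1]
   top [[610.7, 287.6], [686.5, 278.1], [680.7, 247.0], [605.0, 256.9]]
   scene [[686.0, 252.8], [605.0, 261.6], [613.6, 292.7], [693.1, 282.6]]
blu [(array([341.5, 205.5]), np.int32(255)), (array([220.8, 211.8]), np.int32(243))] tri [ 588.  -185.2   23.4]
   top [[553.9, -167.6], [624.6, -176.9], [621.5, -205.4], [550.8, -195.8]]
   scene [[616.8, -202.0], [548.2, -193.4], [570.8, -151.2], [637.2, -161.0]]
wood [(array([261.8, 177.4]), np.int32(1526)), (array([286.4, 265.9]), np.int32(2318))] tri [665.5  46.4   9.8]
   top [[680.2, 275.5], [707.2, 273.7], [647.6, -207.3], [621.2, -203.4]]
   scene [[670.4, -196.7], [620.5, -208.6], [681.1, 280.7], [721.6, 278.7]]
```

View pics/crop.png

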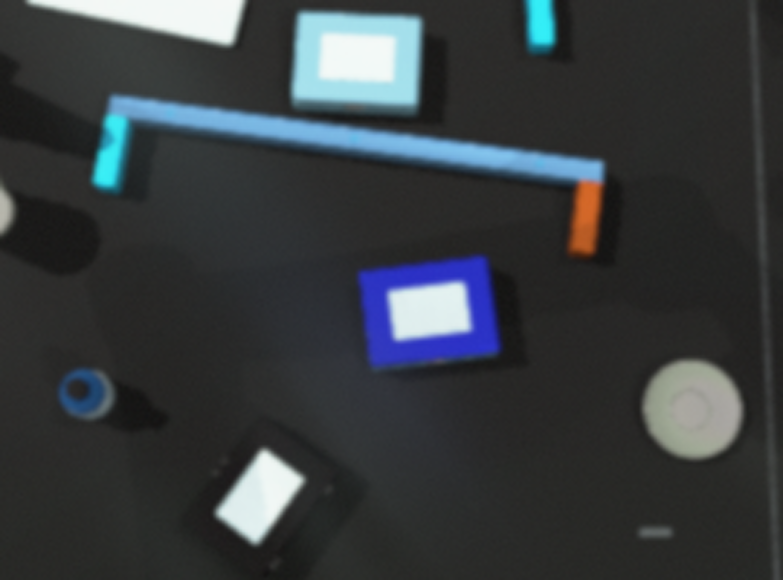

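The crop (its red and blue are swapped) confirms the red box at crop (430,310), i.e. top (288,237), with the yellow block butting the rail at crop (110,155). The black look-alike is clear of both. Next I'll work out targets and approach deltas, checking the microscope near the start pose.

```bash
cat >> h.py <<'E'
th=np.arctan2(59.6,480.9); u=np.array([np.sin(th),np.cos(th)]); n=np.array([-u[1],u[0]])
O=np.array([677.4,33.2])+10*n     # rail origin
def rf(p): d=np.asarray(p)[:2]-O; return d@u,d@n     # (along, off rail toward robot)
def wf(a,d): return O+a*u+d*n
def pose():
    s=readout.observe(); w,x,y,z=s["orientation"]
    X=np.array([1-2*(y*y+z*z),2*(x*y+w*z)]); return s,np.array(s["ee_pos"]),np.arctan2(X[1],X[0])
def to(x,y,z,phi_deg):
    s,p,f=pose(); d=np.array([x,y])-p[:2]; c,si=np.cos(f),np.sin(f)
    yaw=(f-np.deg2rad(phi_deg)+np.pi)%(2*np.pi)-np.pi
    print("at",p.round(1),"phi",np.rad2deg(f).round(1),"t",round(s["clock"],2),"F",s["wrist_force"].round(1),"| tool dx,dy,dz",np.round([d@[c,si],d@[si,-c],p[2]-z],1),"yaw",round(yaw,3))
E
python3 - <<'E'
from h import *
ct,cs=calibration("top"),calibration("scene")
print("microscope base scene",ray(cs,(130,138),0).round(0),"scope head tri",tri([ct,cs],[(545,268),(113,47)]).round(0), "left/right base", ray(cs,(100,140),0).round(0),ray(cs,(158,128),0).round(0))
print("th",np.rad2deg(th),"box rail frame",rf((497,-39)),"goal",wf(160,55),"yel",wf(230,45))
to(433,-48,222,8.4)
print(pose()[0]["joint_pos"])
E
```

```text
microscope base scene [ 413. -666.    0.] scope head tri [ 415. -588.  324.] left/right base [ 469. -746.   -0.] [ 320. -621.    0.]
th 7.064887186988384 box rail frame (np.float64(-93.8398160891806), np.float64(160.1501951698815)) goal [632.57244356 199.97976551] yel [651.10605085 268.21835724]
at [ 282.9 -612.3  221.6] phi 24.8 t 0.1 F [-0.2 -0.  -0.6] | tool dx,dy,dz [ 3.730e+02 -4.493e+02 -4.000e-01] yaw 0.286
[ 1.10908463  0.46939384 -0.04860089  1.53355206  0.02413675  1.14100269
 -0.08230531]
```

```bash
python3 -m creep '[[0,0,-40,0,0],[0,0,-50,0,0],[0,0,-50,0,0],[0,10,-50,0,0],[0,40,-30,0,0],[0,40,-30,0,0],[0,40,-30,0,0],[0,40,-30,0,0],[0,40,-30,0,0],[0,40,-30,0,0]]'; python3 -c "
from h import *
to(433,-48,222,8.4)"
```

```text
clock: 1.35
ee_pos: [355.2, -170.5, 222.5]
orientation: [0.0, 0.977, 0.215, 0.0]
wrist_force: [0.4, -0.5, -0.3]
width: 0.997
gripper_force: 0.0
at [ 355.2 -170.5  222.5] phi 24.8 t 1.35 F [ 0.4 -0.5 -0.3] | tool dx,dy,dz [121.9 -78.6   0.5] yaw 0.286
```

```bash
python3 -m creep '[[0,40,-26,0,0],[0,40,-26,0,0],[0,40,-26,0,0],[0,0,0,0,0.15],[0,0,0,0,0.136],[0,0,0,0,0]]'; python3 - <<'E'
from h import *
c=calibration("wrist"); im=get_image("wrist"); cv2.imwrite("pics/w1.png",im[:,:,::-1])
to(433,-48,40,8.4)
print("box centre at wrist px",proj(c,(497,-39,35)),"cam",(-c["R"].T@c["t"]).round(0))
for k,z in(("red",35),("white",35)):
    b=blob(im,k,proj(c,(497,-39,35)));r=cv2.minAreaRect(b[2].astype(np.float32));P=[ray(c,p,z)[:2] for p in cv2.boxPoints(r)]
    print(k,b[0],np.mean(P,0),np.round(P,1).tolist())
E
```

```text
clock: 2.1
ee_pos: [430.8, -50.8, 222.3]
orientation: [-0.0, 0.997, 0.074, -0.0]
wrist_force: [-0.1, -0.0, -0.0]
width: 1.002
gripper_force: 0.0
at [430.9 -50.9 222.3] phi 8.5 t 2.15 F [-0.2 -0.   0.4] | tool dx,dy,dz [  2.5  -2.5 182.3] yaw 0.003
box centre at wrist px [276.51764842 123.11210373] cam [511. -38. 384.]
red [225.86912752 126.54697987] [490.35489064   5.12371442] [[531.6, 27.3], [536.8, -7.5], [449.3, -18.4], [443.7, 19.1]]
white [274.64774682 123.34812521] [496.34004218 -36.90521355] [[468.3, -3.9], [513.7, 1.3], [524.2, -68.5], [479.2, -76.6]]
```

View pics/w1.png

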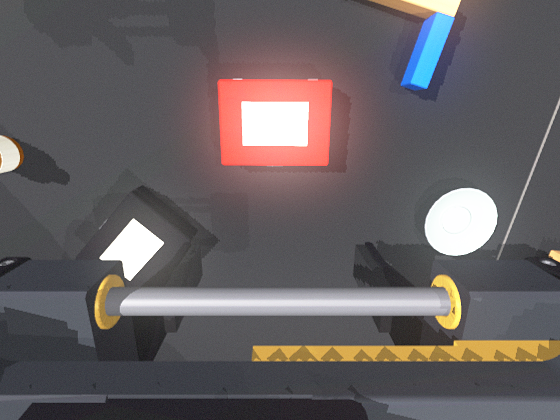

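The wrist view shows the red box at (274,122), square to the hand, with corners (219,80), (331,80), (330,165) and (221,165). The label centre comes out at (496,-37), in agreement with the first fix. The black box corner at (217,240) stays clear of the fingers, so I'll descend behind the long side.

```bash
python3 -m creep '[[0,0,-4,45,0],[0,0,0,50,0],[0,0,0,50,0],[0,0,0,40,0],[0,0,0,22,0],[0,0,0,0,0],[0,4,0,0,0],[0,4,0,0,0],[0,4,0,0,0],[0,4,0,0,0]]'; python3 -c "
from h import *
to(433,-48,15,8.4)"
```

```text
clock: 3.4
ee_pos: [445.8, -44.9, 15.8]
orientation: [0.0, 0.997, 0.073, -0.001]
wrist_force: [-2.2, -0.7, 1.8]
width: 0.999
gripper_force: 1.4
at [445.8 -44.9  15.8] phi 8.4 t 3.4 F [-2.2 -0.7  1.8] | tool dx,dy,dz [-13.1   1.2   0.8] yaw -0.0
```

```bash
python3 -m creep '[[0,8,0,0,0.02],[0,9,0,0,0.03],[0,9,0,0,0.03],[0,9,0,0,0.03],[0,9,0,0,0.03],[0,9,0,0,0.03],[0,9,0,0,0.03],[0,9,0,0,0.03],[0,9,0,0,0.03],[0,6,0,0,0.01]]'; python3 - <<'E'
from h import *
s,p,f=pose();print("hand rf",rf(p)); to(*wf(rf(p)[0],115),15,-7.06)
c=calibration("top"); im=get_image("top"); cv2.imwrite("pics/t2.png",im[:,:,::-1])
b=blob(im,"white",proj(c,(570,-20,35)));r=cv2.minAreaRect(b[2].astype(np.float32));P=np.array([ray(c,q,35)[:2] for q in cv2.boxPoints(r)])
print(b[1],P.mean(0),"box rf",rf(P.mean(0)),[rf(q) for q in P])
E
```

```text
clock: 4.65
ee_pos: [532.8, -42.6, 15.6]
orientation: [0.0, 0.998, -0.062, 0.0]
wrist_force: [-2.9, 0.8, 1.1]
width: 1.005
gripper_force: 1.4
hand rf (np.float64(-93.05696104078028), np.float64(124.22029326613448))
at [532.8 -42.6  15.6] phi -7.1 t 4.65 F [-2.9  0.8  1.1] | tool dx,dy,dz [ 9.2 -0.   0.6] yaw -0.001
441 [744.86322442  33.74093733] box rf (np.float64(8.8343561164956), np.float64(-76.88447812896285)) [(np.float64(43.35813313249236), np.float64(-49.236044519706894)), (np.float64(48.240101834963255), np.float64(-98.56198092492991)), (np.float64(-25.996846931616943), np.float64(-104.53493121441159)), (np.float64(-30.263963569856294), np.float64(-55.20495585680288))]
```

```bash
python3 -m creep '[[0,6,0,0,0],[0,5,0,0,0],[0,0,0,0,0],[0,-15,0,0,0],[0,-15,0,-5,0],[130,0,0,-40,0],[130,0,0,-50,0],[130,0,0,-50,0],[130,0,0,0,0]]'; python3 - <<'E'
from h import *
s,p,f=pose();print("hand rf",rf(p))
c=calibration("wrist"); im=get_image("wrist"); cv2.imwrite("pics/w2.png",im[:,:,::-1])
b=blob(im,"white",proj(c,(587,-50,35)));r=cv2.minAreaRect(b[2].astype(np.float32));P=np.array([ray(c,q,35)[:2] for q in cv2.boxPoints(r)])
print(b[0],b[1],P.mean(0),"box rf",rf(P.mean(0)),np.round([rf(q) for q in P],1).tolist())
to(*wf(-182,55),90,82.94)
E
```

```text
clock: 5.82
ee_pos: [515.6, -40.0, 165.0]
orientation: [0.0, 0.998, -0.062, 0.005]
wrist_force: [-0.4, -0.5, 0.3]
width: 0.63
gripper_force: 0.0
hand rf (np.float64(-92.5125155536666), np.float64(141.60100594960392))
[278.69704965 108.79179659] 4169 [597.11635738 -50.37243147] box rf (np.float64(-92.81225932034977), np.float64(59.39523826743264)) [[-58.4, 37.3], [-127.2, 37.3], [-128.8, 81.5], [-56.9, 81.5]]
at [513.7 -40.2 162.6] phi -7.1 t 5.88 F [ 0.3 -0.4  0.2] | tool dx,dy,dz [88.4 89.  72.6] yaw -1.571
```

View pics/w2.png

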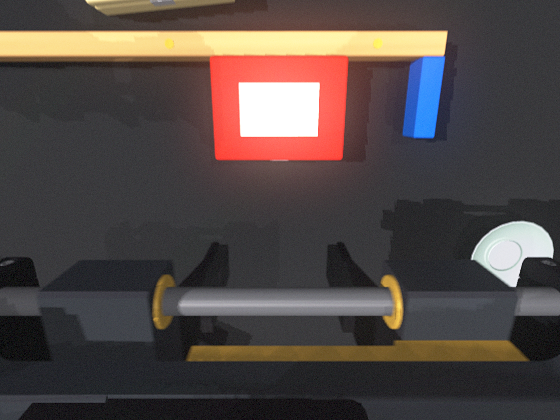

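Wrist view: the red box sits at (278,108), parallel to the rail and about 4 mm off it. The blue block is at (425,97), leaving room for the hand behind the short end. Now I'll reposition behind that end.

```bash
python3 -m creep '[[150,42,45,0,0],[150,43,44,0,0],[150,0,0,0,-0.175],[150,0,0,0,-0.175],[150,0,0,0,-0.175],[150,0,0,0,-0.175],[150,0,0,0,-0.175],[150,0,0,0,-0.175],[150,0,0,0,-0.175],[150,0,0,0,-0.175]]'; python3 -m creep '[[150,0,0,0,-0.171],[150,0,0,0,0]]'; python3 - <<'E'
from h import *
to(*wf(-182,59),14,82.94); s,p,f=pose();print("hand rf",rf(p))
E
```

```text
clock: 7.12
ee_pos: [585.1, -138.6, 158.6]
orientation: [-0.001, 0.801, 0.598, -0.001]
wrist_force: [0.7, -0.8, -0.5]
width: 0.413
gripper_force: 0.0
clock: 7.38
ee_pos: [585.3, -138.7, 158.8]
orientation: [-0.001, 0.75, 0.662, -0.001]
wrist_force: [0.4, 0.1, -0.9]
width: 0.41
gripper_force: 0.0
at [ 585.3 -138.7  158.8] phi 82.9 t 7.38 F [ 0.4  0.1 -0.9] | tool dx,dy,dz [ -0.    1.3 144.8] yaw -0.001
hand rf (np.float64(-181.95284861185712), np.float64(60.28151708670688))
```

```bash
python3 -m creep '[[150,0,1,50,0],[150,0,0,50,0],[150,0,0,30,0],[150,0,0,15,0],[150,6,0,0,0],[150,8,0,0,0],[150,10,0,0,0],[150,12,0,0,0],[150,12,0,0,0],[150,12,0,0,0]]'; python3 -m creep '[[150,12,0,0,0],[150,12,0,0,0],[150,12,0,0,0],[150,12,0,0,0],[150,12,0,0,0],[150,12,0,0,0],[150,12,0,0,0],[150,12,0,0,0],[150,12,0,0,0],[150,0,0,0,0]]'; python3 - <<'E'
from h import *
to(*wf(80,59),14,82.94); s,p,f=pose();print("hand rf",rf(p))
c=calibration("top"); im=get_image("top")
b=blob(im,"red",proj(c,wf(rf(p)[0]+70,57).tolist()+[35]));print(b[1],"red rf",rf(ray(c,b[0],35)),np.array([rf(ray(c,q,35)) for q in cv2.boxPoints(cv2.minAreaRect(b[2].astype(np.float32)))]).round(1).tolist())
E
```

```text
clock: 8.62
ee_pos: [595.2, -78.8, 15.9]
orientation: [0.0, 0.749, 0.662, 0.0]
wrist_force: [-0.2, -2.4, 2.1]
width: 0.414
gripper_force: 1.4
clock: 9.88
ee_pos: [608.3, 30.3, 15.6]
orientation: [-0.001, 0.748, 0.663, 0.001]
wrist_force: [0.7, -0.4, -0.0]
width: 0.409
gripper_force: 0.0
at [608.3  30.3  15.6] phi 83.1 t 9.88 F [ 0.7 -0.4 -0. ] | tool dx,dy,dz [91.4 -0.5  1.6] yaw 0.003
hand rf (np.float64(-11.408857382853958), np.float64(58.23272360609643))
538 red rf (np.float64(86.81946435458258), np.float64(64.74305572331994)) [[120.4, 105.6], [124.5, 15.1], [31.4, 14.3], [28.8, 104.7]]
```

```bash
python3 -m creep '[[150,8,0,0,0],[150,12,0,0,0],[150,12,0,0,0],[150,12,0,0,0],[150,12,0,0,0],[150,12,0,0,0],[150,10,0,0,0],[150,7,0,0,0],[150,4,0,0,0],[150,3,0,0,0]]'; python3 -c "
from h import *
to(*wf(91,59),14,82.94)"; python3 -m creep '[[150,3,0,0,0],[150,3,0,0,0],[150,2,0,0,0]]'; python3 -c "
from h import *
to(*wf(91,59),14,82.94)"
```

```text
clock: 11.18
ee_pos: [619.7, 118.5, 15.7]
orientation: [0.0, 0.749, 0.662, -0.0]
wrist_force: [-0.2, -2.8, 1.5]
width: 0.41
gripper_force: 1.2
at [619.7 118.5  15.7] phi 82.9 t 11.18 F [-0.2 -2.8  1.5] | tool dx,dy,dz [13.4 -1.2  1.7] yaw -0.0
clock: 11.55
ee_pos: [620.7, 126.9, 15.6]
orientation: [0.0, 0.749, 0.662, 0.0]
wrist_force: [0.4, -2.4, 1.3]
width: 0.413
gripper_force: 1.3
at [620.7 126.9  15.6] phi 82.9 t 11.55 F [ 0.4 -2.4  1.3] | tool dx,dy,dz [ 5.  -1.2  1.6] yaw 0.0
```

```bash
python3 -m creep '[[150,2,0,0,0],[150,2,0,0,0],[150,1,0,0,0]]'; python3 -m creep '[[150,1,0,0,0],[150,1,0,0,0]]'; python3 -m creep '[[150,1,0,0,0],[150,1,0,0,0]]'
```

```text
clock: 11.92
ee_pos: [621.1, 131.1, 15.6]
orientation: [0.0, 0.749, 0.662, -0.001]
wrist_force: [-0.2, -5.3, 3.4]
width: 0.409
gripper_force: 2.6
clock: 12.18
ee_pos: [621.2, 131.1, 15.6]
orientation: [0.001, 0.75, 0.662, -0.002]
wrist_force: [-2.0, -9.0, 6.4]
width: 0.411
gripper_force: 4.3
clock: 12.42
ee_pos: [621.1, 131.1, 15.6]
orientation: [0.002, 0.75, 0.662, -0.003]
wrist_force: [-2.4, -11.8, 8.6]
width: 0.41
gripper_force: 6.0
```

Contact with the yellow block is confirmed: the force rises while the hand stalls. Now I'll go to the long side for the final snug against the rail.

```bash
python3 -m creep '[[150,-10,0,0,0],[150,-15,0,0,0],[150,0,0,-50,0],[0,0,0,-50,0],[0,0,-45,-40,0],[0,45,-45,0,0],[0,40,0,0,0],[0,0,0,0,0.175],[0,0,0,0,0.175],[0,0,0,0,0.175]]'; python3 -m creep '[[0,0,0,0,0.175],[0,0,0,0,0.175],[0,0,0,0,0.175],[0,0,0,0,0.175],[0,0,0,0,0.175],[0,0,0,0,0.171],[0,0,0,0,0]]';python3 - <<'E'
from h import *
s,p,f=pose();print("hand rf",rf(p),s["width"])
c=calibration("wrist"); im=get_image("wrist"); cv2.imwrite("pics/w3.png",im[:,:,::-1])
b=blob(im,"white",proj(c,wf(160,57).tolist()+[35]));r=cv2.minAreaRect(b[2].astype(np.float32));P=np.array([ray(c,q,35)[:2] for q in cv2.boxPoints(r)])
print(b[0],b[1],P.mean(0),"box rf",rf(P.mean(0)),np.round([rf(q) for q in P],1).tolist())
to(*wf(158,129),14,-7.06)
E
```

```text
clock: 13.68
ee_pos: [540.0, 205.8, 155.3]
orientation: [-0.0, 0.897, 0.443, 0.0]
wrist_force: [0.1, 0.5, 0.4]
width: 0.992
gripper_force: 0.0
clock: 14.55
ee_pos: [540.1, 205.7, 155.4]
orientation: [-0.0, 0.998, -0.06, 0.0]
wrist_force: [0.3, 0.4, -0.2]
width: 0.999
gripper_force: 0.0
hand rf (np.float64(154.3070441218572), np.float64(147.51071420342387)) 0.9993944811646165
[269.48130435 100.26086957] 4600 [628.09481912 202.55858417] box rf (np.float64(162.0085210823438), np.float64(59.760805534591796)) [[196.4, 37.7], [127.4, 37.5], [125.9, 81.9], [198.3, 82.1]]
at [540.1 205.7 155.4] phi -6.9 t 14.6 F [ 0.2 -0.2  0.3] | tool dx,dy,dz [ 18.5  -3.6 141.4] yaw 0.003
```

View pics/w3.png

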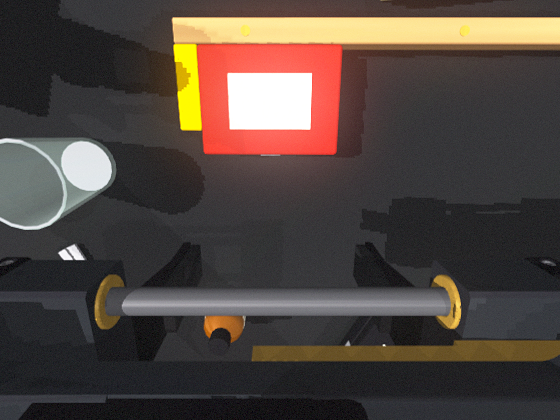

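Wrist view: the red box at (269,100) is against the yellow block at (189,87) and nearly on the rail. The beaker at (60,180) is clear of the hand. Now I'll descend and press gently.

```bash
python3 -m creep '[[0,0,0,45,0],[0,0,0,50,0],[0,0,0,30,0],[0,0,0,15,0],[0,12,0,0,0],[0,12,0,0,0],[0,8,0,0,0],[0,3,0,0,0],[0,2,0,0,0],[0,1,0,0,0]]'; python3 -c "
from h import *
print(rf(pose()[1]))"; python3 -m creep '[[0,1,0,0,0],[0,1,0,0,0]]';  python3 -m creep '[[0,1,0,0,0],[0,1,0,0,0]]'; python3 -c "
from h import *
print(rf(pose()[1]))"
```

```text
clock: 15.85
ee_pos: [573.0, 201.7, 16.1]
orientation: [0.001, 0.998, -0.061, -0.005]
wrist_force: [-13.3, 0.9, 9.8]
width: 1.001
gripper_force: 6.8
(np.float64(154.39527157593088), np.float64(114.28590569785392))
clock: 16.1
ee_pos: [573.0, 201.7, 16.0]
orientation: [0.002, 0.998, -0.061, -0.007]
wrist_force: [-16.9, 0.0, 13.0]
width: 1.0
gripper_force: 8.8
clock: 16.35
ee_pos: [573.0, 201.7, 15.9]
orientation: [0.002, 0.998, -0.061, -0.008]
wrist_force: [-21.6, 0.8, 16.0]
width: 1.003
gripper_force: 10.9
(np.float64(154.37940466361465), np.float64(114.29501277052334))
```

The box is firmly against the rail. I'll back off and check.

```bash
python3 -m creep '[[0,-8,0,0,0],[0,-12,0,0,0],[0,-15,0,-10,0],[0,0,0,-50,0],[0,0,0,-50,0],[0,0,0,-50,0],[0,-10,0,-50,0],[0,0,0,0,0]]';python3 - <<'E'
from h import *
im=get_image("wrist"); cv2.imwrite("pics/w4.png",cv2.resize(im[:240,100:420,::-1],None,fx=2.5,fy=2.5,interpolation=cv2.INTER_CUBIC))
c=calibration("wrist")
b=blob(im,"red",proj(c,wf(160,57).tolist()+[35]));y=blob(im,"yel",proj(c,wf(230,45).tolist()+[30]))
b=blob(im,"white",proj(c,wf(160,57).tolist()+[35]));r=cv2.minAreaRect(b[2].astype(np.float32));P=np.array([ray(c,q,35)[:2] for q in cv2.boxPoints(r)])
print("box rf",rf(P.mean(0)),np.round([rf(q) for q in P],1).tolist()); print("yel",np.round([rf(ray(c,q,30)) for q in cv2.boxPoints(cv2.minAreaRect(y[2].astype(np.float32)))],1).tolist())
E
```

```text
clock: 17.35
ee_pos: [538.9, 207.8, 231.2]
orientation: [-0.002, 0.998, -0.061, 0.005]
wrist_force: [0.9, 0.0, -0.7]
width: 1.002
gripper_force: 0.0
box rf (np.float64(159.70815577734695), np.float64(61.06040408113838)) [[193.4, 39.1], [125.9, 39.1], [124.7, 83.0], [194.8, 83.0]]
yel [[239.1, 17.3], [219.7, 16.4], [219.6, 86.4], [240.3, 87.4]]
```

View pics/w4.png

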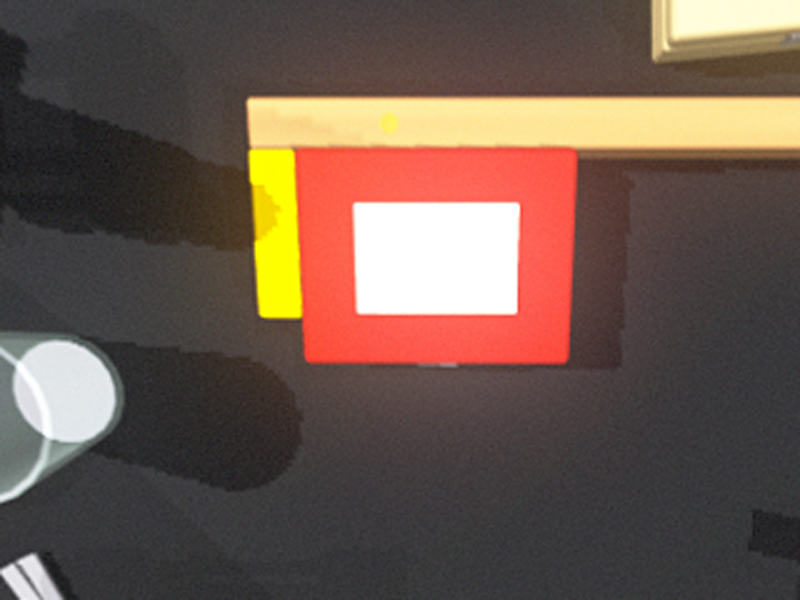

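The view shows the box flush with the rail along its long side, crop (300-575,148). Its short end is on the yellow block at (298,230). The yellow block's inner face measures 60 mm from the box centre, as it must. Hand is clear, so I'm handing in.

```bash
python3 -c "
from plant import manip
print(manip.sign_off())"
```

```text
the job is handed in; nothing more can be done
None
```

The red box was pushed into the corner, long side flat on the rail and short end on the yellow block; the last wrist view confirms this, the hand is clear and the job is handed in (about 17 s on the robot's clock), though sign-off returned no verdict and I did not re-measure the other items.

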